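Seat the domed stake in the spring-plunger stake holder

ROBOT

A 7-joint arm with a two-finger parallel gripper is mounted at the origin on a cart in front of the work surface, level with it; the furniture and walls round the work are solid. World frame = base frame: x ahead of the robot, y to its left, z up, the work surface at z = 0. Lengths are in m, angles in rad, forces in N, time in s.
With the tool pointing down it reaches from about 0.4 to 0.85 m from the base axis. Payload 4.5 kg.
Tool frame: the origin (TCP) lies on the centre line of the jaws, within the pads' length; the fingertips stand arm.tip_extent ahead of it and the grasp point (between the pads) lies 5 mm behind it (arm.tip_extent is the distance from the TCP to the fingertips, in m); z points along the fingers, y is the direction in which the jaws open and shut (so a half turn about z gives the same grasp; the last joint's range is limited). The gripper opens to 88 mm and grips with 3 to 60 N. Pads are 18 mm wide; open, the fingers measure 123 mm over their backs; the gripper's body (75 mm by 187 mm) begins 45 mm behind the grasp point.
Start: joints at [1.299, 0.689, -0.195, 1.565, 0.157, 0.902, -0.215], TCP at [0.188, -0.596, 0.214] pointing down, gripper open.
Joint ranges: [-3.01, 3.01], [-0.46, 2.08], [-1.47, 1.51], [0.13, 2.56], [-1, 4.14], [0.04, 2.09], [-2.66, 2.66]. Speed limits (rad/s): [2.57, 2.57, 3.14, 3.14, 3.14, 3.14, 3.14].

INTERFACE

Orientations are given as a unit quaternion [w, x, y, z].
In Python, from workcell import arm gives the robot as it stands.
- The arm moves only by the tool step_arm, never from a script. Its argument "motion" is a list of rows, each a list of 3 entries, a list of its own where there are three numbers: the opening, from 0 (shut) to 1 (fully open), then the shift along the tool's x, y, z in mm, then the turn, a rotation vector about the tool's x, y, z in rad. In form: [[fingers, [tx, ty, tz], [rx, ry, rz]], ...]. A call has 1 to 5 rows; each row is the pose to reach, as a shift and turn from the pose commanded when the call began, along the tool's axes at that moment; what a row does not reach only later rows make up. A row lasts 1/10 s, in which the tool goes at most 50 mm and 8.59 degrees, less where a joint would pass 70% of its speed; a pose out of reach is approached as far as the arm can. A call with a gripper value outside its range is refused whole. The fingers move at their own pace and stop on an object; "squeeze" is the grip in N (left out, the last holds). Time passes only in rows, so rows that repeat a pose let the fingers close. It gives the time, the measured TCP pose, the force and the opening at its end, in the units of the state.
- arm.state(): the state, without advancing time (a new reading comes with each control period).
- arm.grab_frame(name): name is "side" or "top" or "wrist"; returns the picture (400x640x3 uint8, red, green, blue); there is no depth.
- arm.camera_info(name): a dict with "K" (3x3 intrinsics, pixels), "rvec" (rotation vector, rad) and "tvec" (3), from world to camera coordinates, as OpenCV has them. Camera axes: x right, y down, z forward; pixel columns grow to the right and rows downward; lengths in m; the calibration is good to about 2 mm. A picture is of the moment at which its call begins: read the wrist's pose just before it. camera_info takes no time and is no camera call; for the wrist camera it gives the pose at the moment of the call.
- arm.hand_in(): hands the job in, once; it reports no verdict.
The state is a dict: "time_s": time; "joint_positions": joint angles; "qvel": joint speeds; "joint_efforts": joint torques, N m; "ee_pos": TCP position; "orientation": TCP orientation; "contact_force": force on the tool from outside, world axes, zero at the start; "wrist_torque": the same for the moment, N m; "width": finger opening in m.
Only numpy, scipy, OpenCV 4.12 (cv2) and the standard library are available. Lean on these libraries where they do the work, as an engineer would, in place of code of your own. Each camera call takes 0.05 s, during which the arm holds its last target.

TASK

Take the dome-headed stake out of the wooden rack and slide it, shank down, into the bore of the steel stake holder, past the spring plunger in its side, until it stands fully home on the depth stop hidden in the bore, then let go of it. The stop is set to a different depth every time, so feel for it and do not ram the stake down on it or against the holder. Leave the square-headed stake in the rack and the other things on the bench where they are.

Things in the scene. Friction and masses are not known exactly. Their poses are not given: they have to be found in the camera images.
- dome_stake_head (a point): stake to fit, bright steel, 107 mm long, 0.2 kg, upright in the rack: round shank 12 mm thick, 58 mm long; collar 40 mm across, 5 mm thick; above it a round head 22 mm thick, 44 mm tall, with a domed top. Point: on the axis, in the head, where to grasp it from above; 85 mm above the shank's tip, 27 mm above the collar's underside, 22 mm below the top. z: axis, tip to head.
- dome_stake_tip (a point): end of the domed stake's shank, on its axis; same axes. The tip is tapered: 5 mm across at the end, the full 12 mm thick from 8 mm farther up. The stake must not be pressed on the depth stop or the holder with more than 35 N.
- square_stake_head (a point): the other stake, to be left alone in the rack's other hole: same shank and collar, but a square flat-topped head 20 x 20 mm and 44 mm tall; point on its axis, 85 mm above its tip.
- rack: fixed wooden block, 60 (x) x 130 (y) x 68 mm tall, origin at the centre of its underside, z up. Two upright holes 14 mm wide at y = +35 and -35 mm; a stake hangs in each, its collar's underside resting on the block's top, its tip 10 mm above the bench; which stake is where differs.
- bore_mouth (a point): centre of the mouth of the upright bore, in the top face of the fixed steel holder, 64 mm above the bench; holder's axes, z up. The holder is a 46 x 46 mm block on a foot 90 (x) x 62 (y) x 8 mm. Bore 13.4 mm wide, no useful lead-in. A flat fixed depth stop, not visible, lies in it 28 to 50 mm below the mouth; the seated collar's underside is then 30 to 8 mm above the holder.
- plunger (a joint): spring plunger in the holder's -x face, 12 mm below the mouth; knob outside reaches 48 mm from the bore's axis. Its 12 mm round nose stands 3.7 mm into the bore. Value in m: 0 = out, about 2 to 3 mm = pushed back by the shank. The tip rides up on it 12 to 18 mm down, which takes a push of some 5 to 16 N; then the drag is up to 10 N, and the stop a sharp rise. The stake stays put when let go.

How it is judged:
By the outcome, as a careful person would: the job done as asked, in the order asked, and still so for the second after the job is handed in, with the robot touching nothing.
It also fails if it takes over 51 s, if anything falls off the work surface, if the arm or the gripper's body presses on something with over 40 N, if the wrist force passes 120 N, or if a joint passes its speed limit or range.

## Working session

There is one attempt and no reset: what is moved stays moved. The work goes in short steps, Python scripts to look and compute and a tool call to move; the robot and the scene stay as the last step left them, time stands still between calls to the robot, and variables do not carry over. Pictures are saved under pics/ and viewed, and the job is handed in when it is done.

Besides the shell and the picture viewer there is one more tool, called after "Call:" by a JSON object that holds its "name" and its "arguments", one argument or row to a line. step_arm: Moves the arm, as the interface text tells. Its arguments: {"type":"object","properties":{"motion":{"type":"array"},"squeeze":{"type":"number"}},"required":["motion"]}

```bash
mkdir -p pics; ls; python3 - <<'E'
from workcell import arm
import cv2,numpy as np
s=arm.state();print(s, arm.tip_extent)
for n in ["side","top","wrist"]:
    i=arm.camera_info(n);print(n,{k:np.round(v,4).tolist() for k,v in i.items()})
    cv2.imwrite(f"pics/{n}0.png",arm.grab_frame(n)[:,:,::-1])
E
```

```text
pics
{'time_s': 0.0, 'joint_positions': array([ 1.2987839 ,  0.68994378, -0.19454438,  1.56636505,  0.15727031,
        0.90245518, -0.21509641]), 'qvel': array([-6.52740611e-04,  5.48019374e-05,  1.28917636e-03,  1.59305985e-03,
       -2.27179666e-04, -3.55375273e-04,  1.78019342e-03]), 'joint_efforts': array([ 8.02398717e-04, -5.27553964e+01, -1.26667690e+00, -1.53426969e+01,
       -5.26627398e-02,  6.58428617e-03,  1.71351776e-04]), 'ee_pos': array([ 0.18793983, -0.59536612,  0.2127303 ]), 'orientation': array([-8.72922775e-04,  9.88324929e-01,  1.52358265e-01, -1.78226495e-04]), 'contact_force': array([-0.48242046,  0.48694108,  0.03620337]), 'wrist_torque': array([-0.02998213, -0.02024438, -0.03479611]), 'width': 0.08822322940275078} 0.014
side {'K': [[407.3063, 0.0, 317.8844], [0.0, 407.3063, 202.1015], [0.0, 0.0, 1.0]], 'rvec': [0.7102, -2.3398, 1.4761], 'tvec': [0.4489, 0.1842, 0.7288]}
top {'K': [[409.5829, 0.0, 322.461], [0.0, 409.5829, 199.0031], [0.0, 0.0, 1.0]], 'rvec': [2.0984, -2.1228, 0.2242], 'tvec': [0.0749, 0.4826, 0.9064]}
wrist {'K': [[312.646, 0.0, 322.9123], [0.0, 312.646, 199.762], [0.0, 0.0, 1.0]], 'rvec': [-2.3305, 1.707, 0.2597], 'tvec': [-0.6242, -0.0403, 0.3901]}
```

View pics/side0.png

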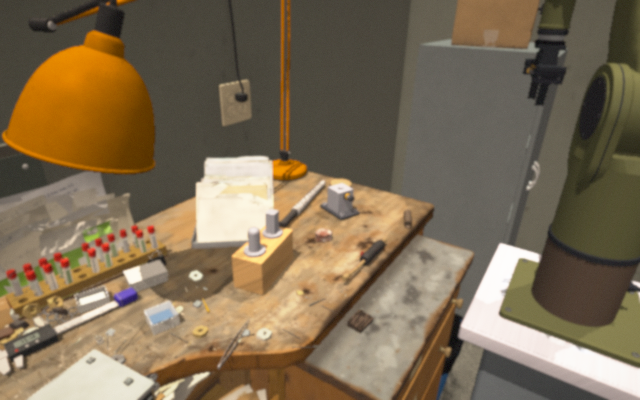

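View pics/top0.png

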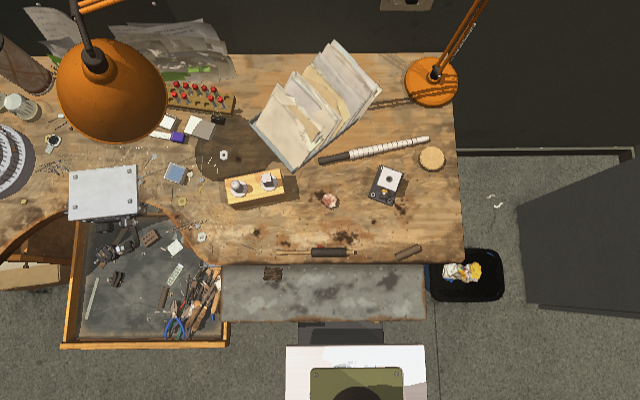

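View pics/wrist0.png

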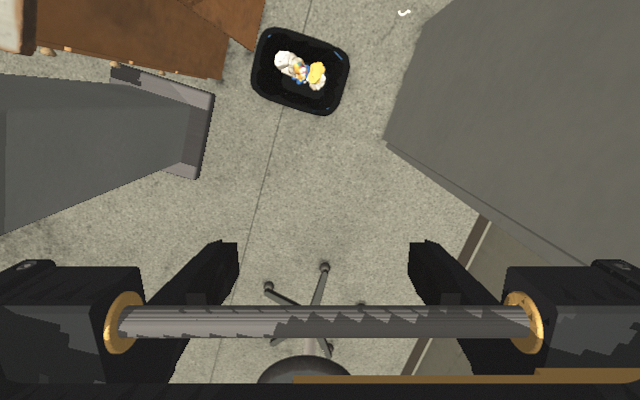

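```bash
python3 - <<'E'
import cv2,numpy as np
t=cv2.imread("pics/top0.png");s=cv2.imread("pics/side0.png")
a=cv2.resize(t[150:220,215:295],None,fx=7,fy=7,interpolation=2)
b=cv2.resize(t[150:220,350:430],None,fx=7,fy=7,interpolation=2)
c=cv2.resize(s[195:295,220:320],None,fx=5,fy=5,interpolation=2)
d=cv2.resize(s[170:230,310:370],None,fx=8,fy=8,interpolation=2)
for n,i in zip("abcd",(a,b,c,d)): cv2.imwrite(f"pics/c_{n}.png",i)
E
```

```text
(no output)
```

View pics/c_a.png

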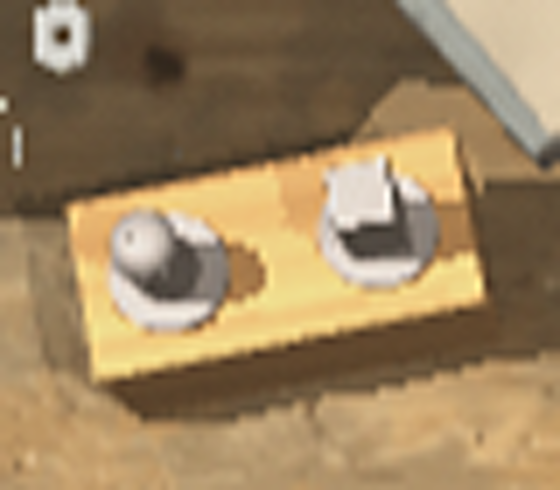

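View pics/c_b.png

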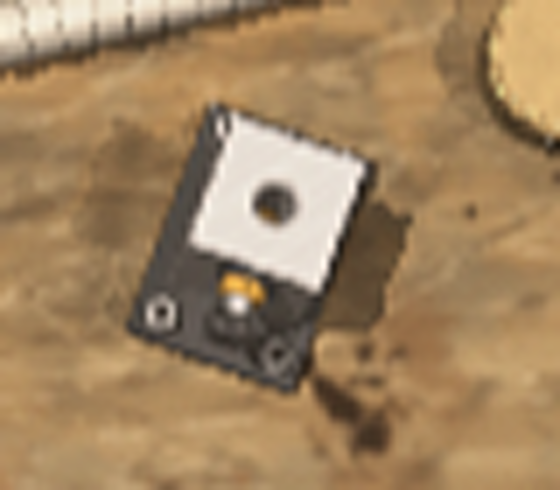

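View pics/c_c.png

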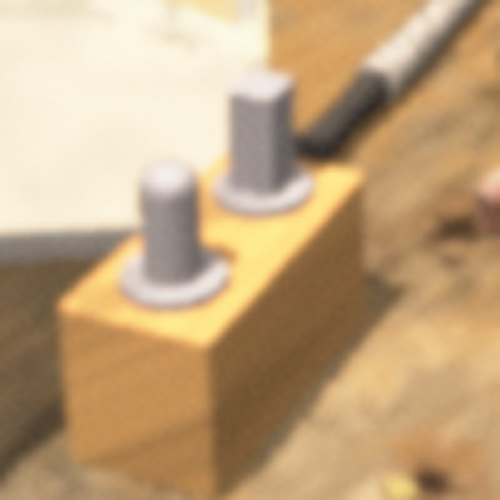

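View pics/c_d.png

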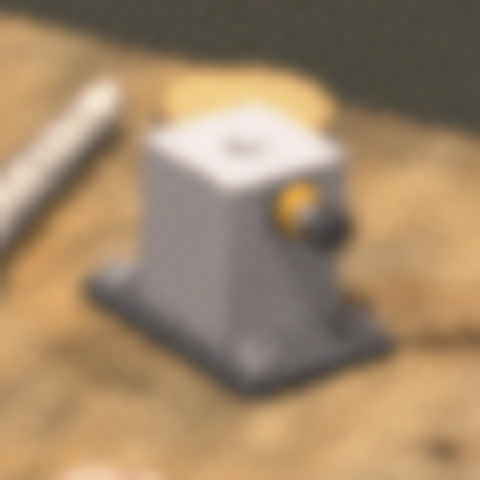

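```bash
cat > h.py <<'E'
from workcell import arm
import cv2,numpy as np
def w(name,px,z,info=None):
    i=info or arm.camera_info(name);R=cv2.Rodrigues(np.array(i["rvec"]))[0];t=np.array(i["tvec"]).ravel()
    K=np.array(i["K"]);C=-R.T@t
    d=R.T@np.linalg.solve(K,[px[0],px[1],1.]);return C+d*(z-C[2])/d[2]
def proj(name,P,info=None):
    i=info or arm.camera_info(name)
    return cv2.projectPoints(np.atleast_2d(np.array(P,float)),np.array(i["rvec"]),np.array(i["tvec"]),np.array(i["K"]),None)[0].reshape(-1,2)
def tool(target):
    "shift in tool axes (mm) from measured TCP to target"
    from scipy.spatial.transform import Rotation as Ro
    s=arm.state();q=s["orientation"];R=Ro.from_quat([q[1],q[2],q[3],q[0]]).as_matrix()
    return (R.T@(np.array(target)-s["ee_pos"])*1000).round(1),R
E
python3 - <<'E'
from h import *
np.set_printoptions(precision=4,suppress=True)
c=lambda x,y,ox,oy,f:((x+.5)/f-.5+ox,(y+.5)/f-.5+oy)
A=lambda x,y:c(x,y,215,150,7);B=lambda x,y:c(x,y,350,150,7);C=lambda x,y:c(x,y,220,195,5);D=lambda x,y:c(x,y,310,170,8)
print("top dome collar",w("top",A(168,270),.0725),"head",w("top",A(142,240),.117),"sq",w("top",A(380,230),.0725))
r=[w("top",A(*p),.068) for p in((70,207),(455,130),(487,300),(95,380))];print("rack",np.mean(r,0),*r)
print("bore",w("top",B(275,203),.064))
r=[w("top",B(*p),.064) for p in((232,112),(370,160),(322,290),(190,245))];print("holder",np.mean(r,0),*r)
print("side collar",w("side",C(176,278),.071),"sq",w("side",C(263,187),.071),"bore",w("side",D(245,148),.064))
q=[w("side",D(*p),.064) for p in((147,145),(255,100),(348,150),(232,187))];print("holder side",np.mean(q,0),*q)
E
```

```text
top dome collar [0.5066 0.2618 0.0725] head [0.5055 0.261  0.117 ] sq [0.5193 0.1924 0.0725]
rack [0.5128 0.2269 0.068 ] [0.5295 0.2959 0.068 ] [0.5546 0.1686 0.068 ] [0.4963 0.1575 0.068 ] [0.4709 0.2855 0.068 ]
bore [ 0.5276 -0.0859  0.064 ]
holder [ 0.5281 -0.0871  0.064 ] [ 0.5592 -0.0729  0.064 ] [ 0.542  -0.1183  0.064 ] [ 0.4977 -0.1001  0.064 ] [ 0.5135 -0.057   0.064 ]
side collar [0.5016 0.2649 0.071 ] sq [0.5171 0.1955 0.071 ] bore [ 0.5234 -0.0811  0.064 ]
holder side [ 0.5245 -0.0833  0.064 ] [ 0.5494 -0.0652  0.064 ] [ 0.54   -0.1161  0.064 ] [ 0.4965 -0.0986  0.064 ] [ 0.5119 -0.0534  0.064 ]
```

```bash
python3 - <<'E'
from h import *
np.set_printoptions(precision=4,suppress=True)
d,R=tool([.40,-.15,.24]);print(d,R)
i=arm.camera_info("wrist");Rc=cv2.Rodrigues(i["rvec"])[0];C=-Rc.T@i["tvec"]
print("cam in tool",R.T@(C-arm.state()["ee_pos"]),"axes in tool\n",R.T@Rc.T)
print(tool([.46,-.11,.24])[0])
E
```

```text
[ 336.3 -361.   -26.6] [[ 0.9536  0.3012 -0.0005]
 [ 0.3012 -0.9536  0.0012]
 [-0.0001 -0.0013 -1.    ]]
cam in tool [ 0.0772  0.     -0.1709] axes in tool
 [[ 0.0003 -0.9553 -0.2956]
 [ 1.      0.0002  0.0004]
 [-0.0003 -0.2956  0.9553]]
[ 405.6 -381.1  -26.6]
```

```bash
python3 - <<'E'
from h import *
print(tool([.497,-.094,.2])[0])
E
```

```text
[ 445.7 -385.2   13.4]
```

Call:
{"name": "step_arm", "arguments": {
  "motion": [
    [1, [45, -38, 0], [0, 0, 0]],
    [1, [90, -75, 0], [0, 0, 0]],
    [1, [130, -108, 0], [0, 0, 0]],
    [1, [170, -142, 0], [0, 0, 0]],
    [1, [210, -175, 0], [0, 0, 0]]
  ]
}}

```text
time_s: 0.65
ee_pos: [0.3238, -0.3837, 0.2135]
orientation: [-0.0, 0.988, 0.152, 0.0]
contact_force: [1.6, -0.6, 0.2]
width: 0.088
```

Call:
{"name": "step_arm", "arguments": {
  "motion": [
    [1, [40, -36, 0], [0, 0, 0]],
    [1, [80, -72, 0], [0, 0, 0]],
    [1, [120, -108, 5], [0, 0, 0]],
    [1, [160, -144, 8], [0, 0, 0]],
    [1, [198, -176, 13], [0, 0, 0]]
  ]
}}

```text
time_s: 1.15
ee_pos: [0.4515, -0.1694, 0.2019]
orientation: [0.0, 0.988, 0.152, 0.0]
contact_force: [0.8, -0.6, 0.7]
width: 0.0879
```

Call:
{"name": "step_arm", "arguments": {
  "motion": [
    [1, [38, -34, 0], [0, 0, 0]],
    [1, [38, -34, 0], [0, 0, 0]],
    [1, [38, -34, 0], [0, 0, 0]],
    [1, [38, -34, 0], [0, 0, 0]]
  ]
}}

```text
time_s: 1.55
ee_pos: [0.4758, -0.1287, 0.2017]
orientation: [0.0, 0.988, 0.151, -0.001]
contact_force: [0.4, 0.2, -0.0]
width: 0.0879
```

```bash
python3 - <<'E'
from h import *
s=arm.state();i=arm.camera_info("wrist");im=arm.grab_frame("wrist")[:,:,::-1]
print(s["ee_pos"],s["contact_force"],proj("wrist",[.526,-.085,.064]))
cv2.imwrite("pics/w1.png",im);np.save("w1.npy",i,allow_pickle=True)
E
```

```text
[ 0.47584237 -0.12870132  0.20174422] [ 0.44751013  0.18387374 -0.03957338] [[294.33558188 120.34386152]]
```

View pics/w1.png

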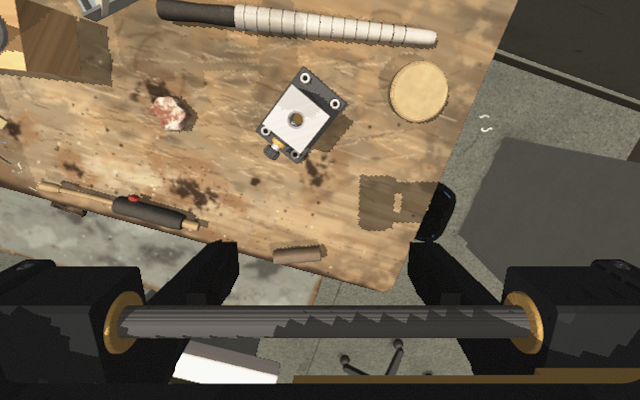

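```bash
python3 - <<'E'
from h import *
i=np.load("w1.npy",allow_pickle=True).item();print(w("wrist",(296,119.5),.064,i))
print(tool([.4975,-.094,.16])[0])
E
```

```text
[ 0.52728216 -0.085791    0.064     ]
[ 31.3 -27.1  41.8]
```

Call:
{"name": "step_arm", "arguments": {
  "motion": [
    [1, [20, -15, 20], [0, 0, 0]],
    [1, [31, -27, 40], [0, 0, 0]],
    [1, [31, -27, 40], [0, 0, 0]],
    [1, [31, -27, 40], [0, 0, 0]]
  ]
}}

```text
time_s: 2.0
ee_pos: [0.4972, -0.094, 0.162]
orientation: [0.0, 0.988, 0.151, -0.001]
contact_force: [-0.4, -0.3, 0.1]
width: 0.088
```

```bash
python3 - <<'E'
from h import *
s=arm.state();i=arm.camera_info("wrist");im=arm.grab_frame("wrist")[:,:,::-1]
p=proj("wrist",[.526,-.085,.064])[0];print(s["ee_pos"],s["qvel"].round(3),p)
cv2.imwrite("pics/w2.png",im);np.save("w2.npy",i,allow_pickle=True)
x,y=(p-60).astype(int);y=max(y,0);print(x,y)
cv2.imwrite("pics/w2c.png",cv2.resize(im[y:y+120,x:x+120],None,fx=5,fy=5,interpolation=2))
E
```

```text
[ 0.49724259 -0.09401738  0.16200119] [ 0.011 -0.022  0.01  -0.004  0.001 -0.    -0.001] [322.10614366 159.98519332]
262 99
```

View pics/w2c.png

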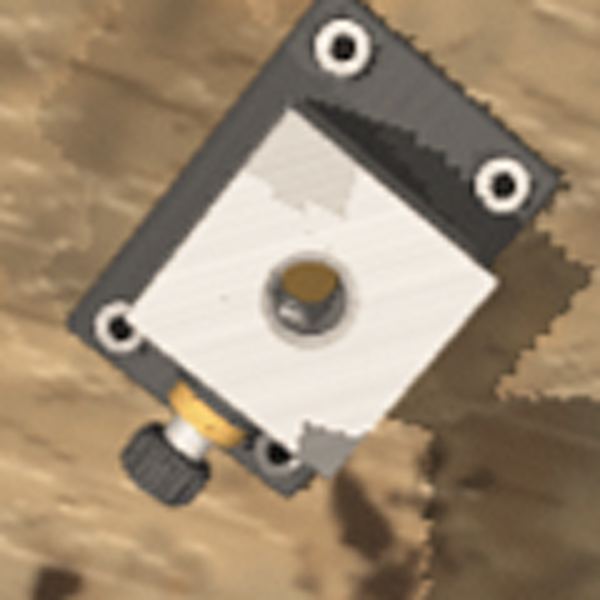

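```bash
python3 - <<'E'
from h import *
i=np.load("w2.npy",allow_pickle=True).item()
c=lambda x,y:((x+.5)/5-.5+262,(y+.5)/5-.5+99)
print(w("wrist",c(309,301),.064,i))
r=[w("wrist",c(*p),.064,i) for p in((293,106),(498,282),(335,478),(130,312))];print(np.mean(r,0),[np.linalg.norm(r[k]-r[k-1]) for k in range(4)])
d=r[0]-r[3]; print(np.degrees(np.arctan2(d[1],d[0])))
g=tool([.478,.255,.21]);print(g[0])
E
```

```text
[ 0.52694816 -0.08532327  0.064     ]
[ 0.52773993 -0.08600206  0.064     ] [np.float64(0.04476725474859199), np.float64(0.04594162132799442), np.float64(0.044919005194617945), np.float64(0.04662594428500048)]
-21.865599162657073
[  85.5 -339.2  -47.9]
```

Call:
{"name": "step_arm", "arguments": {
  "motion": [
    [1, [12, -30, -35], [0, 0, 0]],
    [1, [22, -76, -48], [0, 0, 0]],
    [1, [34, -124, -48], [0, 0, 0]],
    [1, [46, -172, -48], [0, 0, 0]],
    [1, [58, -220, -48], [0, 0, 0]]
  ]
}}

```text
time_s: 2.55
ee_pos: [0.4877, 0.1349, 0.2114]
orientation: [0.0, 0.989, 0.151, 0.001]
contact_force: [0.4, 0.8, -1.0]
width: 0.0884
```

Call:
{"name": "step_arm", "arguments": {
  "motion": [
    [0.6, [10, -45, 0], [0, 0, 0]],
    [0.6, [20, -90, 0], [0, 0, 0]],
    [0.6, [27, -119, 0], [0, 0, 0]],
    [0.6, [27, -119, 0], [0, 0, 0]],
    [0.6, [27, -119, 0], [0, 0, 0]]
  ]
}}

```text
time_s: 3.05
ee_pos: [0.4778, 0.2553, 0.2107]
orientation: [0.0, 0.988, 0.152, 0.0]
contact_force: [0.3, -0.4, -0.1]
width: 0.0528
```

```bash
python3 - <<'E'
from h import *
s=arm.state();i=arm.camera_info("wrist");im=arm.grab_frame("wrist")[:,:,::-1]
p=proj("wrist",[.505,.263,.09])[0];print(s["ee_pos"],s["qvel"].round(3),p)
cv2.imwrite("pics/w3.png",im);np.save("w3.npy",i,allow_pickle=True)
E
```

```text
[0.47781026 0.25525493 0.21066011] [ 0.032 -0.002  0.027  0.02   0.003 -0.002 -0.   ] [322.10133944 157.59341433]
```

View pics/w3.png

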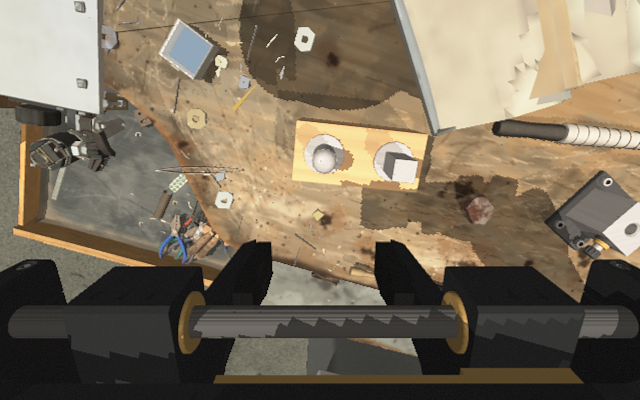

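```bash
python3 - <<'E'
import cv2
im=cv2.imread("pics/w3.png");cv2.imwrite("pics/w3c.png",cv2.resize(im[110:200,285:435],None,fx=5,fy=5,interpolation=2))
E
```

```text
(no output)
```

View pics/w3c.png

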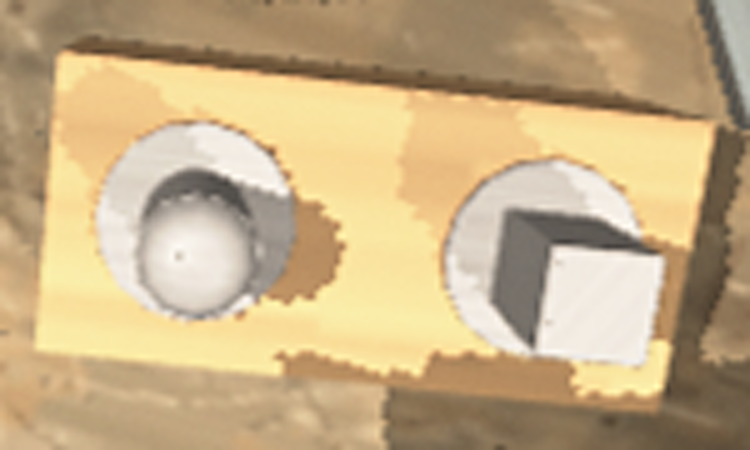

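```bash
python3 - <<'E'
from h import *
i=np.load("w3.npy",allow_pickle=True).item()
c=lambda x,y:((x+.5)/5-.5+285,(y+.5)/5-.5+110)
print(w("wrist",c(196,220),.073,i),w("wrist",c(198,256),.108,i))
r=[w("wrist",c(*p),.068,i) for p in((62,50),(714,122),(660,410),(36,350))];m=np.mean(r,0);d=(r[0]+r[3]-r[1]-r[2])[:2];d/=np.linalg.norm(d);print(m,m[:2]+.035*d,np.degrees(np.arctan2(d[1],d[0])))
# target: TCP 5 mm beyond grasp point; grasp z 0.095+0.002
print(tool([.505,.2625,.15])[0],tool([.505,.2625,.092])[0])
E
```

```text
[0.50636634 0.26302634 0.073     ] [0.50550309 0.26253291 0.108     ]
[0.51280872 0.22836929 0.068     ] [0.50578199 0.26265668] 101.58162112434485
[28.2 -0.1 60.5] [ 2.820e+01 -1.000e-01  1.185e+02]
```

Call:
{"name": "step_arm", "arguments": {
  "motion": [
    [0.6, [20, 0, 25], [0, 0, 0]],
    [0.6, [29, 0, 55], [0, 0, 0]],
    [0.6, [29, 0, 65], [0, 0, 0]],
    [0.6, [29, 0, 65], [0, 0, 0]]
  ]
}}

```text
time_s: 3.5
ee_pos: [0.504, 0.2625, 0.1439]
orientation: [0.001, 0.989, 0.151, -0.002]
contact_force: [-0.3, -0.0, 0.1]
width: 0.0529
```

```bash
python3 - <<'E'
from h import *
s=arm.state();i=arm.camera_info("wrist");im=arm.grab_frame("wrist")[:,:,::-1]
print(s["ee_pos"],s["width"],s["contact_force"],tool([.506,.2627,.092])[0],proj("wrist",[[.506,.2627,.073],[.506,.2627,.117]]))
cv2.imwrite("pics/w4.png",im)
E
```

```text
[0.50403103 0.26252523 0.14385775] 0.052888213995267545 [-0.26559115 -0.02164414  0.05433648] [ 1.2  1.1 53. ] [[324.0993748  200.67313667]
 [324.42530598 220.09221232]]
```

View pics/w4.png

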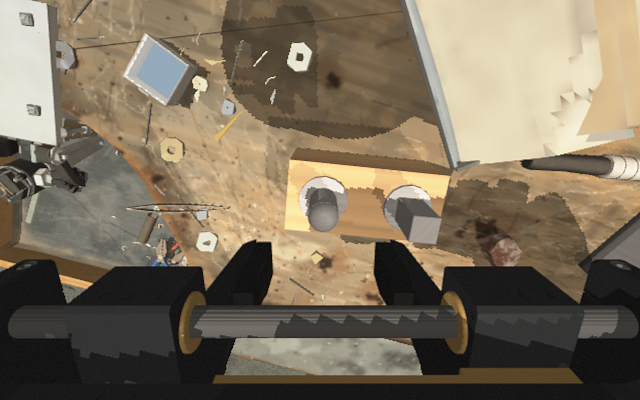

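Call:
{"name": "step_arm", "arguments": {
  "motion": [
    [0.6, [1, 1, 25], [0, 0, 0]],
    [0.6, [1, 1, 45], [0, 0, 0]],
    [0.6, [1, 1, 52], [0, 0, 0]],
    [0.6, [1, 1, 52], [0, 0, 0]],
    [0.6, [1, 1, 52], [0, 0, 0]]
  ]
}}

```text
time_s: 4.05
ee_pos: [0.5068, 0.265, 0.0942]
orientation: [-0.0, 0.988, 0.152, 0.001]
contact_force: [-1.0, 0.3, 0.2]
width: 0.0529
```

```bash
python3 - <<'E'
from h import *
s=arm.state();i=arm.camera_info("wrist");im=arm.grab_frame("wrist")[:,:,::-1]
print(s["ee_pos"],s["width"],s["contact_force"],tool([.506,.2627,.092])[0],proj("wrist",[[.506,.2627,.073],[.506,.2627,.117]],i))
cv2.imwrite("pics/w5.png",im);cv2.imwrite("pics/w5c.png",cv2.resize(im[170:290,240:400],None,fx=4,fy=4,interpolation=2))
E
```

```text
[0.50679989 0.2649663  0.09422148] 0.05287174147807051 [-0.97647296  0.33573836  0.20187817] [-1.6  2.   2.3] [[325.60982899 227.54775954]
 [326.30107909 259.17592796]]
```

View pics/w5c.png

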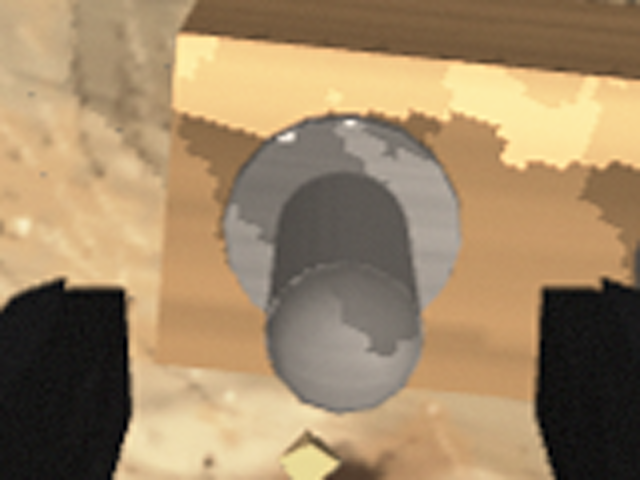

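Call:
{"name": "step_arm", "arguments": {
  "motion": [
    [0.6, [-1, 2, 1], [0, 0, 0]],
    [0.6, [-1, 2, 1], [0, 0, 0]]
  ]
}}

```text
time_s: 4.3
ee_pos: [0.506, 0.2622, 0.0925]
orientation: [0.0, 0.988, 0.152, 0.0]
contact_force: [-0.2, -0.4, 1.5]
width: 0.0526
```

Call:
{"name": "step_arm", "arguments": {
  "motion": [
    [0.1, [0, 0, 0], [0, 0, 0]],
    [0.1, [0, 0, 0], [0, 0, 0]],
    [0.1, [0, 0, 0], [0, 0, 0]],
    [0.1, [0, 0, 0], [0, 0, 0]],
    [0.1, [0, 0, 0], [0, 0, 0]]
  ],
  "squeeze": 25
}}

```text
time_s: 4.8
ee_pos: [0.5058, 0.2625, 0.0918]
orientation: [0.0, 0.988, 0.152, -0.0]
contact_force: [-0.5, 0.9, 0.0]
width: 0.0152
```

```bash
python3 - <<'E'
from h import *
s=arm.state();i=arm.camera_info("wrist");im=arm.grab_frame("wrist")[:,:,::-1]
print(s["ee_pos"],s["width"],s["contact_force"])
cv2.imwrite("pics/w6c.png",cv2.resize(im[160:310,220:420],None,fx=4,fy=4,interpolation=2))
im=arm.grab_frame("side")[:,:,::-1];cv2.imwrite("pics/s6c.png",cv2.resize(im[130:290,180:380],None,fx=4,fy=3.75,interpolation=2))
E
```

```text
[0.50575673 0.26252578 0.09184669] 0.015156859313382122 [-0.46112914  0.9027291   0.02562165]
```

View pics/w6c.png

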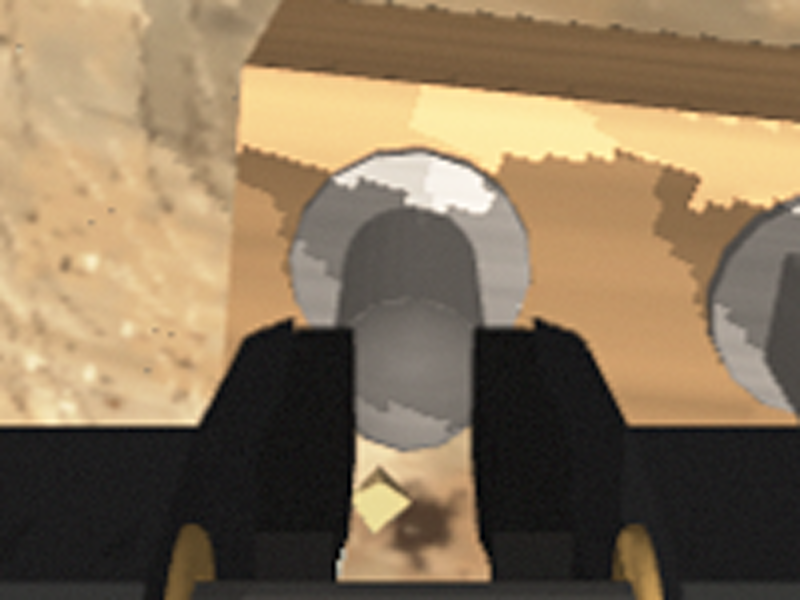

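View pics/s6c.png

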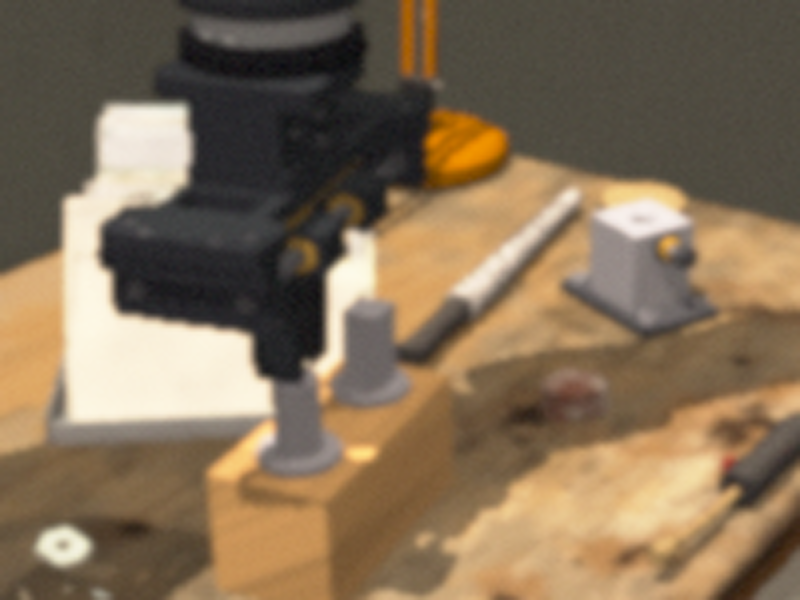

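```bash
python3 - <<'E'
from h import *
s=arm.state();_,R=tool([0,0,0]);e=s["ee_pos"]
for dz in(-.03,-.02,-.01,0,.014):
  P=[e+R@[0,sy*.008,dz] for sy in(-1,0,1)]
  print(dz,((proj("side",P)-[180,130])*[4,3.75]).round().tolist(),((proj("wrist",[e+R@[.009,sy*.0076,dz] for sy in (-1,1)])-[220,160])*4).round().tolist())
print([((proj("side",[[.506,.2627,z]])-[180,130])*[4,3.75]).round() for z in(.07,.117)])
E
```

```text
-0.03 [[283.0, 362.0], [290.0, 354.0], [297.0, 347.0]] [[350.0, 349.0], [472.0, 349.0]]
-0.02 [[284.0, 381.0], [291.0, 373.0], [298.0, 365.0]] [[353.0, 316.0], [469.0, 316.0]]
-0.01 [[285.0, 399.0], [292.0, 391.0], [299.0, 383.0]] [[356.0, 286.0], [466.0, 286.0]]
0 [[286.0, 417.0], [293.0, 409.0], [300.0, 401.0]] [[359.0, 259.0], [463.0, 259.0]]
0.014 [[288.0, 442.0], [295.0, 434.0], [302.0, 426.0]] [[363.0, 226.0], [459.0, 226.0]]
[array([[295., 448.]]), array([[290., 363.]])]
```

Call:
{"name": "step_arm", "arguments": {
  "motion": [
    [0.6, [0, 0, 0], [0, 0, 0]],
    [0.6, [0, 0, 0], [0, 0, 0]],
    [0.6, [0, 0, 0], [0, 0, 0]],
    [0.6, [0, 0, 0], [0, 0, 0]]
  ]
}}

```text
time_s: 5.3
ee_pos: [0.5058, 0.2624, 0.0919]
orientation: [0.0, 0.988, 0.152, 0.0]
contact_force: [0.4, 0.5, 0.2]
width: 0.0392
```

```bash
python3 - <<'E'
from h import *
s=arm.state();print(arm.tip_extent,s["ee_pos"],s["width"],s["contact_force"],[a for a in dir(arm) if a[0]!="_"])
im=arm.grab_frame("side")[:,:,::-1];cv2.imwrite("pics/s7c.png",cv2.resize(im[150:270,190:320],None,fx=6,fy=5,interpolation=2))
e=s["ee_pos"];_,R=tool([0,0,0])
for dz in(-.03,-.02,-.01,0,.014):
  print(dz,((proj("side",[e+R@[0,sy*.0265,dz] for sy in (-1,1)])-[190,150])*[6,5]).round().tolist())
E
```

```text
0.014 [0.50578974 0.26244252 0.09190303] 0.039247732833458226 [0.43041501 0.46005536 0.20377374] ['MotionError', 'camera_info', 'grab_frame', 'hand_in', 'state', 'tip_extent']
-0.03 [[338.0, 408.0], [411.0, 339.0]]
-0.02 [[340.0, 433.0], [412.0, 363.0]]
-0.01 [[341.0, 458.0], [413.0, 386.0]]
0 [[343.0, 483.0], [415.0, 410.0]]
0.014 [[346.0, 517.0], [417.0, 442.0]]
```

View pics/s7c.png

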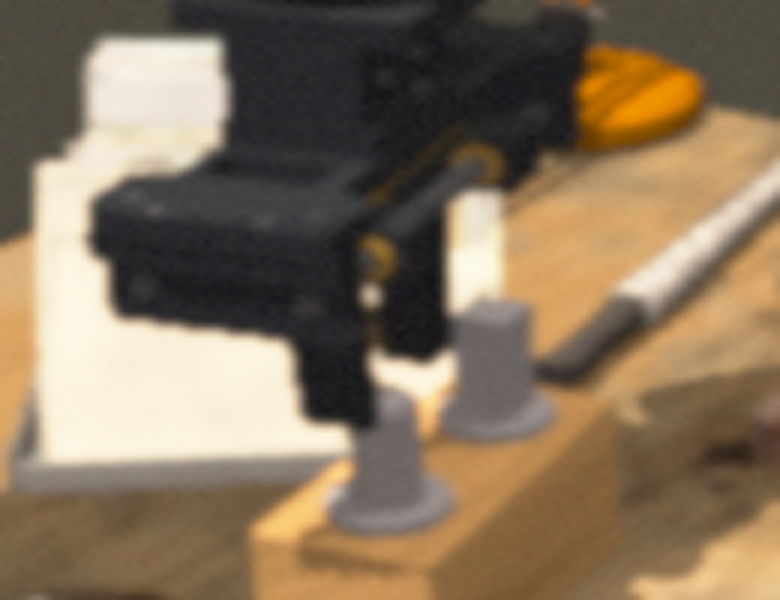

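Call:
{"name": "step_arm", "arguments": {
  "motion": [
    [0.6, [0, 0, 4], [0, 0, 0]],
    [0.6, [0, 0, 8], [0, 0, 0]],
    [0.6, [0, 0, 12], [0, 0, 0]],
    [0.6, [0, 0, 15], [0, 0, 0]],
    [0.6, [0, 0, 15], [0, 0, 0]]
  ]
}}

```text
time_s: 5.85
ee_pos: [0.5054, 0.2623, 0.0763]
orientation: [0.0, 0.988, 0.152, -0.001]
contact_force: [-0.4, -0.0, -0.4]
width: 0.0529
```

```bash
python3 - <<'E'
from h import *
s=arm.state();print(s["ee_pos"],s["width"],s["contact_force"])
im=arm.grab_frame("side")[:,:,::-1];cv2.imwrite("pics/s8c.png",cv2.resize(im[150:270,190:320],None,fx=6,fy=5,interpolation=2))
im=arm.grab_frame("wrist")[:,:,::-1];cv2.imwrite("pics/w8c.png",cv2.resize(im[160:310,220:420],None,fx=4,fy=4,interpolation=2))
E
```

```text
[0.50538457 0.26228292 0.0762563 ] 0.05293600290888431 [-0.42357786 -0.0074968  -0.42504801]
```

View pics/s8c.png

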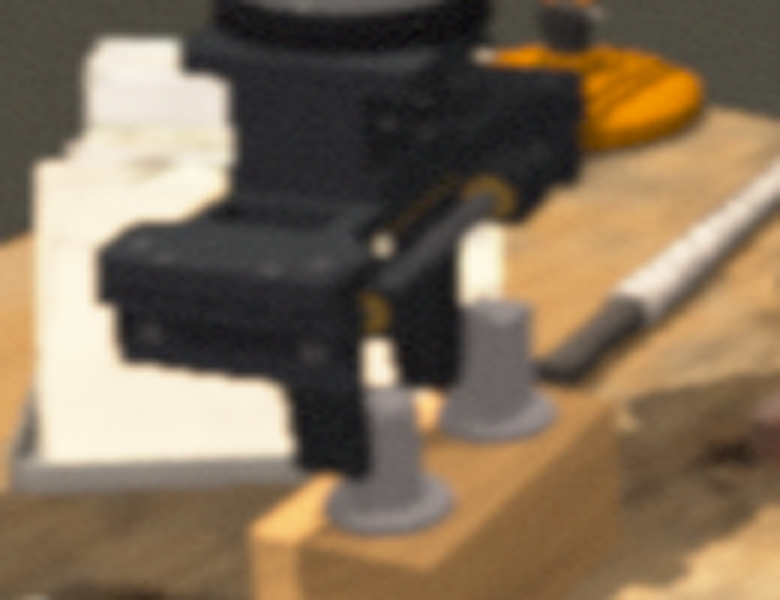

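View pics/w8c.png

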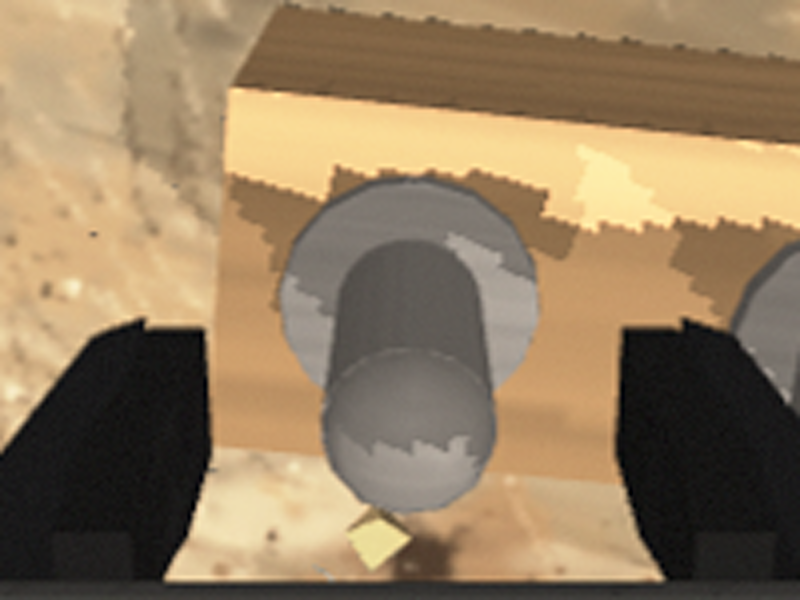

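Call:
{"name": "step_arm", "arguments": {
  "motion": [
    [0.6, [0, 0, 4], [0, 0, 0]],
    [0.6, [0, 0, 8], [0, 0, 0]],
    [0.6, [0, 0, 11], [0, 0, 0]],
    [0.6, [0, 0, 11], [0, 0, 0]],
    [0.6, [0, 0, 11], [0, 0, 0]]
  ]
}}

```text
time_s: 6.45
ee_pos: [0.5057, 0.2625, 0.0658]
orientation: [0.0, 0.988, 0.152, -0.0]
contact_force: [0.3, -0.4, -0.7]
width: 0.0526
```

Call:
{"name": "step_arm", "arguments": {
  "motion": [
    [0.1, [0, 0, 0], [0, 0, 0]],
    [0.1, [0, 0, 0], [0, 0, 0]],
    [0.1, [0, 0, 0], [0, 0, 0]],
    [0.1, [0, 0, 0], [0, 0, 0]],
    [0.1, [0, 0, 0], [0, 0, 0]]
  ],
  "squeeze": 30
}}

```text
time_s: 6.95
ee_pos: [0.5058, 0.2627, 0.066]
orientation: [-0.0, 0.988, 0.152, 0.0]
contact_force: [-0.4, 1.3, 0.5]
width: 0.0212
```

```bash
python3 - <<'E'
from h import *
s=arm.state();print(s["ee_pos"],s["width"],s["contact_force"])
im=arm.grab_frame("side")[:,:,::-1];cv2.imwrite("pics/s9c.png",cv2.resize(im[150:270,190:320],None,fx=6,fy=5,interpolation=2))
im=arm.grab_frame("wrist")[:,:,::-1];cv2.imwrite("pics/w9c.png",cv2.resize(im[160:310,220:420],None,fx=4,fy=4,interpolation=2))
E
```

```text
[0.50584746 0.26266331 0.0659688 ] 0.02123683698452884 [-0.39429653  1.27162188  0.52965479]
```

View pics/s9c.png

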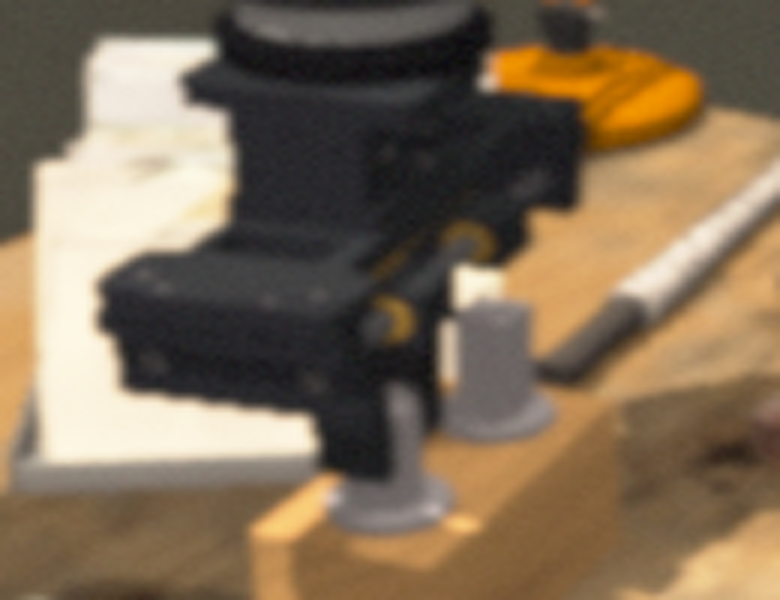

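View pics/w9c.png

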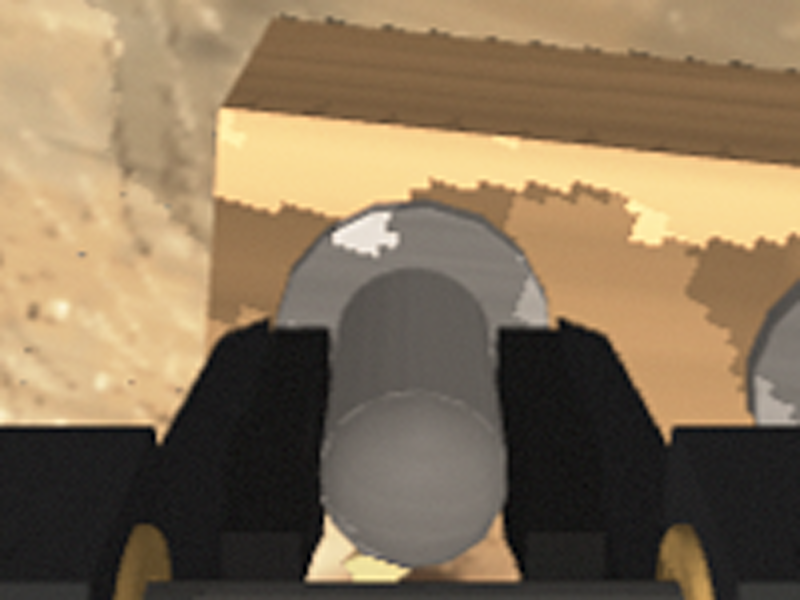

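Call:
{"name": "step_arm", "arguments": {
  "motion": [
    [0.1, [0, 0, 0], [0, 0, 0]],
    [0.1, [0, 0, -5], [0, 0, 0]],
    [0.1, [0, 0, -15], [0, 0, 0]],
    [0.1, [0, 0, -35], [0, 0, 0]],
    [0.1, [0, 0, -60], [0, 0, 0]]
  ],
  "squeeze": 45
}}

```text
time_s: 7.55
ee_pos: [0.5052, 0.262, 0.1264]
orientation: [0.0, 0.988, 0.152, -0.001]
contact_force: [0.1, 0.8, -2.1]
width: 0.0211
```

Call:
{"name": "step_arm", "arguments": {
  "motion": [
    [0.1, [0, 0, -25], [0, 0, 0]],
    [0.1, [0, 0, -50], [0, 0, 0]],
    [0.1, [0, 0, -50], [0, 0, 0]],
    [0.1, [0, 0, -50], [0, 0, 0]]
  ]
}}

```text
time_s: 7.95
ee_pos: [0.5058, 0.2623, 0.1763]
orientation: [-0.0, 0.988, 0.152, 0.0]
contact_force: [-0.3, 0.4, -2.7]
width: 0.0208
```

```bash
python3 - <<'E'
from h import *
s=arm.state();print(s["ee_pos"],s["width"],s["contact_force"],tool([.5268,-.0856,.16])[0])
im=arm.grab_frame("side")[:,:,::-1];cv2.imwrite("pics/s10c.png",cv2.resize(im[120:280,180:340],None,fx=4,fy=3.7,interpolation=2))
i=arm.camera_info("wrist");np.save("w10.npy",i);im=arm.grab_frame("wrist")[:,:,::-1];cv2.imwrite("pics/w10c.png",cv2.resize(im[160:310,220:420],None,fx=4,fy=4,interpolation=2))
E
```

```text
[0.50575137 0.26232214 0.17630789] 0.02084313971694278 [-0.25015576  0.37875572 -2.67882024] [-84.6 338.1  16.3]
```

View pics/s10c.png

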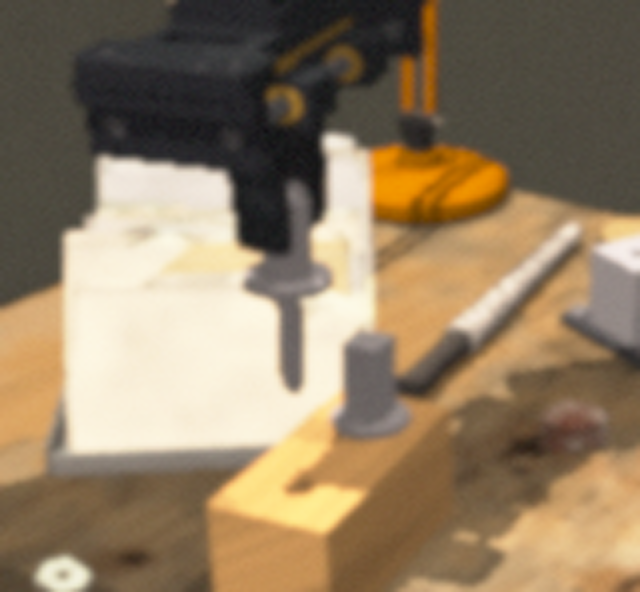

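View pics/w10c.png

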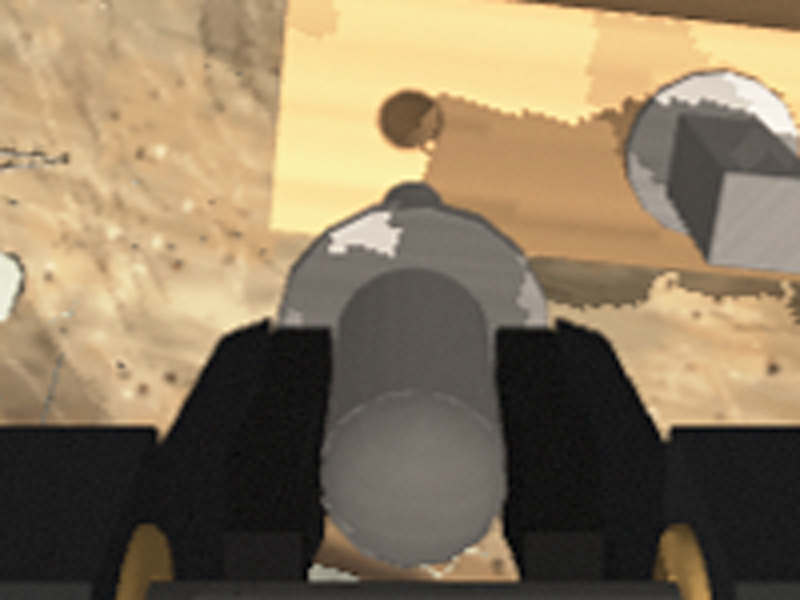

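```bash
python3 - <<'E'
from h import *
i=np.load("w10.npy",allow_pickle=True).item()
c=lambda x,y:((x+.5)/4-.5+220,(y+.5)/4-.5+160)
print(w("wrist",c(411,119),.068,i))
E
```

```text
[0.50598788 0.2625826  0.068     ]
```

Call:
{"name": "step_arm", "arguments": {
  "motion": [
    [0.1, [-10, 35, 0], [0, 0, 0]],
    [0.1, [-22, 83, 0], [0, 0, 0]],
    [0.1, [-34, 131, 0], [0, 0, 0]],
    [0.1, [-46, 179, 0], [0, 0, 0]],
    [0.1, [-58, 227, 0], [0, 0, 0]]
  ]
}}

```text
time_s: 8.55
ee_pos: [0.5178, 0.0266, 0.1747]
orientation: [0.0, 0.988, 0.153, -0.001]
contact_force: [0.8, 0.1, -1.1]
width: 0.0209
```

Call:
{"name": "step_arm", "arguments": {
  "motion": [
    [0.1, [-11, 45, 0], [0, 0, 0]],
    [0.1, [-20, 80, 0], [0, 0, 0]],
    [0.1, [-25, 103, 0], [0, 0, 0]],
    [0.1, [-27, 111, 0], [0, 0, 0]],
    [0.1, [-27, 111, 0], [0, 0, 0]]
  ]
}}

```text
time_s: 9.05
ee_pos: [0.5258, -0.0861, 0.175]
orientation: [-0.0, 0.988, 0.151, -0.001]
contact_force: [0.5, 0.8, -1.3]
width: 0.0208
```

```bash
python3 - <<'E'
from h import *
s=arm.state();print(s["ee_pos"],s["width"],s["contact_force"],tool([.5268,-.0856,.13])[0],s["qvel"].round(3))
E
```

```text
[ 0.52584976 -0.0861378   0.17504779] 0.020843688724841117 [ 0.47864682  0.80130055 -1.31327252] [ 1.1 -0.2 45. ] [-0.043 -0.008 -0.039  0.007 -0.011 -0.001 -0.011]
```

Call:
{"name": "step_arm", "arguments": {
  "motion": [
    [0.1, [1, 0, 20], [0, 0, 0]],
    [0.1, [1, 0, 38], [0, 0, 0]],
    [0.1, [1, 0, 45], [0, 0, 0]],
    [0.1, [1, 0, 45], [0, 0, 0]],
    [0.1, [1, 0, 45], [0, 0, 0]]
  ]
}}

```text
time_s: 9.55
ee_pos: [0.5278, -0.084, 0.1312]
orientation: [-0.0, 0.988, 0.153, 0.0]
contact_force: [0.6, 0.1, -1.6]
width: 0.021
```

```bash
python3 - <<'E'
from h import *
s=arm.state();print(s["ee_pos"],s["width"],s["contact_force"],tool([.5269,-.0854,.125])[0])
i=arm.camera_info("wrist");np.save("w11.npy",i);im=arm.grab_frame("wrist")[:,:,::-1];cv2.imwrite("pics/w11c.png",cv2.resize(im[160:280,250:400],None,fx=5,fy=5,interpolation=2))
im=arm.grab_frame("side")[:,:,::-1];cv2.imwrite("pics/s11c.png",cv2.resize(im[110:235,280:400],None,fx=5,fy=4.7,interpolation=2))
E
```

```text
[ 0.5277747  -0.08399534  0.13124666] 0.021006203494335397 [ 0.56985619  0.09738916 -1.63306832] [-1.3  1.1  6.2]
```

View pics/w11c.png

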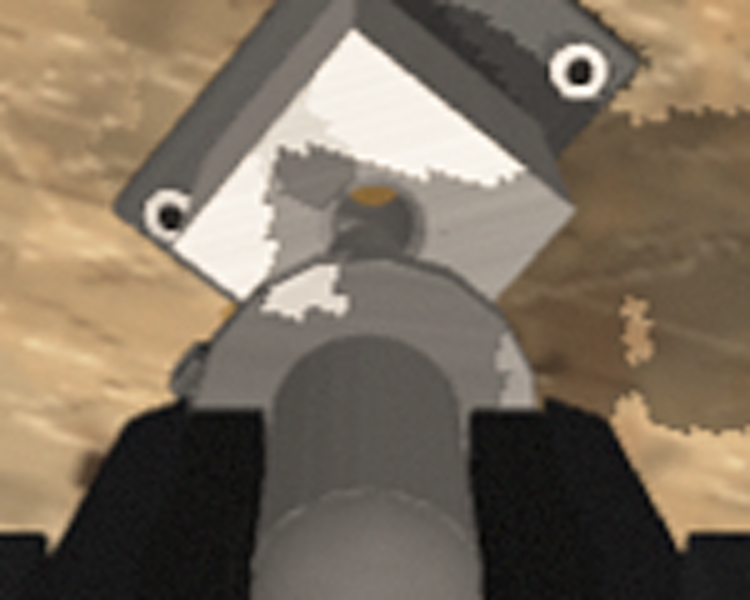

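View pics/s11c.png

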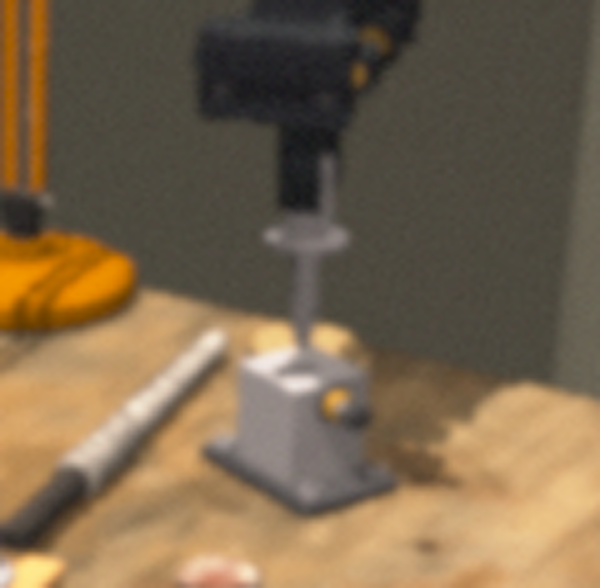

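```bash
python3 - <<'E'
from h import *
i=np.load("w11.npy",allow_pickle=True).item()
c=lambda x,y:((x+.5)/5-.5+250,(y+.5)/5-.5+160)
print(w("wrist",c(375,226),.064,i))
q=[w("wrist",c(*p),.064,i) for p in((352,30),(577,208),(175,245))];print(q,(q[1]+q[2])/2)
E
```

```text
[ 0.52759341 -0.0856134   0.064     ]
[array([ 0.55681496, -0.072549  ,  0.064     ]), array([ 0.54024537, -0.11543915,  0.064     ]), array([ 0.51478472, -0.05592657,  0.064     ])] [ 0.52751505 -0.08568286  0.064     ]
```

Call:
{"name": "step_arm", "arguments": {
  "motion": [
    [0.1, [-1, 1, 0], [0, 0, 0]],
    [0.1, [-1, 1, 3], [0, 0, 0]],
    [0.1, [-1, 1, 3], [0, 0, 0]]
  ]
}}

```text
time_s: 9.95
ee_pos: [0.5266, -0.0865, 0.1278]
orientation: [0.0, 0.988, 0.152, -0.0]
contact_force: [0.3, 0.9, -1.1]
width: 0.0203
```

```bash
python3 - <<'E'
from h import *
s=arm.state();print(s["ee_pos"],s["contact_force"],tool([.5269,-.0854,.120])[0])
E
```

```text
[ 0.52662781 -0.08652377  0.12783739] [ 0.2829913   0.89733473 -1.14002591] [ 0.6 -1.   7.8]
```

Call:
{"name": "step_arm", "arguments": {
  "motion": [
    [0.1, [0.5, -0.5, 2], [0, 0, 0]],
    [0.1, [0.5, -0.5, 4], [0, 0, 0]],
    [0.1, [0.5, -0.5, 4], [0, 0, 0]],
    [0.1, [0.5, -0.5, 4], [0, 0, 0]]
  ]
}}

```text
time_s: 10.35
ee_pos: [0.5271, -0.0857, 0.1238]
orientation: [0.0, 0.988, 0.152, -0.0]
contact_force: [-0.6, -0.5, -1.1]
width: 0.0207
```

```bash
python3 - <<'E'
from h import *
s=arm.state();print(s["ee_pos"],s["contact_force"],tool([.5272,-.0855,.116])[0])
i=arm.camera_info("wrist");im=arm.grab_frame("wrist")[:,:,::-1];cv2.imwrite("pics/w12c.png",cv2.resize(im[180:280,270:380],None,fx=7,fy=6,interpolation=2))
E
```

```text
[ 0.52707191 -0.08570209  0.12383348] [-0.59593829 -0.50580987 -1.05632755] [ 0.2 -0.2  7.8]
```

View pics/w12c.png

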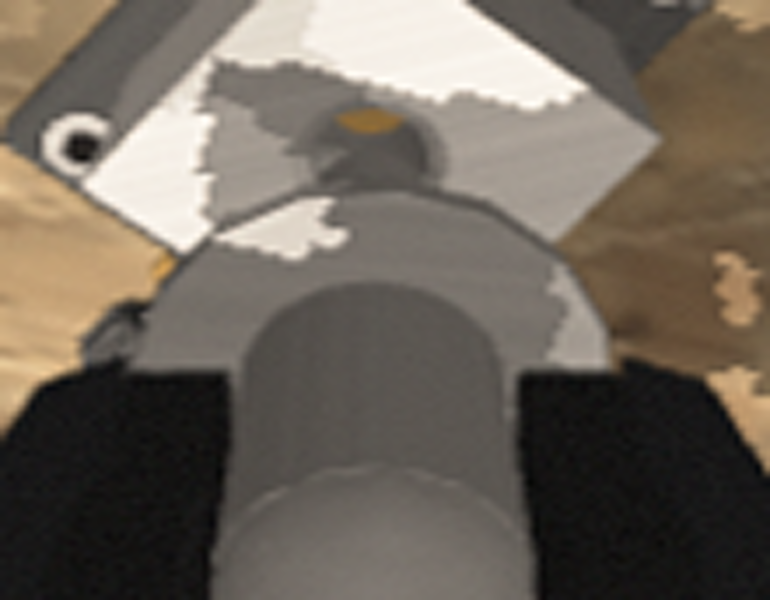

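Call:
{"name": "step_arm", "arguments": {
  "motion": [
    [0.1, [0, 0, 2], [0, 0, 0]],
    [0.1, [0, 0, 4], [0, 0, 0]],
    [0.1, [0, 0, 5], [0, 0, 0]],
    [0.1, [0, 0, 6], [0, 0, 0]],
    [0.1, [0, 0, 7], [0, 0, 0]]
  ]
}}

```text
time_s: 10.9
ee_pos: [0.5271, -0.0858, 0.1168]
orientation: [0.0, 0.988, 0.152, -0.0]
contact_force: [-0.3, -0.7, -1.8]
width: 0.0208
```

Call:
{"name": "step_arm", "arguments": {
  "motion": [
    [0.1, [0, 0, 1], [0, 0, 0]],
    [0.1, [0, 0, 2], [0, 0, 0]],
    [0.1, [0, 0, 3], [0, 0, 0]],
    [0.1, [0, 0, 4], [0, 0, 0]]
  ]
}}

```text
time_s: 11.3
ee_pos: [0.5271, -0.0857, 0.1128]
orientation: [0.0, 0.988, 0.152, 0.0]
contact_force: [-0.6, -0.4, -2.9]
width: 0.0209
```

Call:
{"name": "step_arm", "arguments": {
  "motion": [
    [0.1, [0, 0, 1], [0, 0, 0]],
    [0.1, [0, 0, 2], [0, 0, 0]],
    [0.1, [0, 0, 3], [0, 0, 0]]
  ]
}}

```text
time_s: 11.6
ee_pos: [0.5271, -0.0857, 0.1098]
orientation: [0.0, 0.988, 0.152, 0.0]
contact_force: [0.1, 0.3, -0.6]
width: 0.0209
```

Call:
{"name": "step_arm", "arguments": {
  "motion": [
    [0.1, [0, 0, 1], [0, 0, 0]],
    [0.1, [0, 0, 2], [0, 0, 0]],
    [0.1, [0, 0, 3], [0, 0, 0]]
  ]
}}

```text
time_s: 11.9
ee_pos: [0.5273, -0.0858, 0.1069]
orientation: [0.0, 0.988, 0.152, 0.0]
contact_force: [0.6, -0.2, -0.3]
width: 0.0208
```

Call:
{"name": "step_arm", "arguments": {
  "motion": [
    [0.1, [0, 0, 1], [0, 0, 0]],
    [0.1, [0, 0, 2], [0, 0, 0]],
    [0.1, [0, 0, 3], [0, 0, 0]]
  ]
}}

```text
time_s: 12.2
ee_pos: [0.5278, -0.0858, 0.1044]
orientation: [0.0, 0.988, 0.152, 0.001]
contact_force: [-0.5, -0.5, 6.2]
width: 0.0208
```

Call:
{"name": "step_arm", "arguments": {
  "motion": [
    [0.1, [0, 0, 1], [0, 0, 0]],
    [0.1, [0, 0, 2], [0, 0, 0]],
    [0.1, [0, 0, 3], [0, 0, 0]]
  ]
}}

```text
time_s: 12.5
ee_pos: [0.5284, -0.0857, 0.1023]
orientation: [0.0, 0.988, 0.152, 0.001]
contact_force: [-0.7, -0.1, 13.2]
width: 0.021
```

Call:
{"name": "step_arm", "arguments": {
  "motion": [
    [0.1, [0, 0, 1], [0, 0, 0]],
    [0.1, [0, 0, 2], [0, 0, 0]]
  ]
}}

```text
time_s: 12.7
ee_pos: [0.5282, -0.0858, 0.1002]
orientation: [0.0, 0.988, 0.152, 0.001]
contact_force: [-0.4, 0.5, 9.0]
width: 0.0209
```

Call:
{"name": "step_arm", "arguments": {
  "motion": [
    [0.1, [0, 0, 1], [0, 0, 0]],
    [0.1, [0, 0, 2], [0, 0, 0]]
  ]
}}

```text
time_s: 12.9
ee_pos: [0.5281, -0.0858, 0.0981]
orientation: [0.0, 0.988, 0.152, 0.001]
contact_force: [-0.7, 0.3, 9.5]
width: 0.0208
```

Call:
{"name": "step_arm", "arguments": {
  "motion": [
    [0.1, [0, 0, 1], [0, 0, 0]],
    [0.1, [0, 0, 2], [0, 0, 0]]
  ]
}}

```text
time_s: 13.1
ee_pos: [0.528, -0.0858, 0.096]
orientation: [0.0, 0.988, 0.152, 0.001]
contact_force: [-0.5, -0.5, 8.2]
width: 0.0205
```

Call:
{"name": "step_arm", "arguments": {
  "motion": [
    [0.1, [0, 0, 1], [0, 0, 0]],
    [0.1, [0, 0, 2], [0, 0, 0]]
  ]
}}

```text
time_s: 13.3
ee_pos: [0.5281, -0.0858, 0.094]
orientation: [0.0, 0.988, 0.152, 0.001]
contact_force: [-0.5, 0.0, 9.9]
width: 0.0206
```

Call:
{"name": "step_arm", "arguments": {
  "motion": [
    [0.1, [0, 0, 0.7], [0, 0, 0]],
    [0.1, [0, 0, 1.4], [0, 0, 0]]
  ]
}}

```text
time_s: 13.5
ee_pos: [0.5281, -0.0857, 0.0926]
orientation: [0.0, 0.988, 0.152, 0.001]
contact_force: [-0.4, -1.1, 6.9]
width: 0.0208
```

Call:
{"name": "step_arm", "arguments": {
  "motion": [
    [0.1, [0, 0, 0.7], [0, 0, 0]],
    [0.1, [0, 0, 1.4], [0, 0, 0]]
  ]
}}

```text
time_s: 13.7
ee_pos: [0.5281, -0.0858, 0.0912]
orientation: [0.0, 0.988, 0.152, 0.001]
contact_force: [0.0, -0.3, 8.0]
width: 0.0211
```

Call:
{"name": "step_arm", "arguments": {
  "motion": [
    [0.1, [0, 0, 0.5], [0, 0, 0]],
    [0.1, [0, 0, 1], [0, 0, 0]]
  ]
}}

```text
time_s: 13.9
ee_pos: [0.5281, -0.0858, 0.0902]
orientation: [0.0, 0.988, 0.152, 0.001]
contact_force: [-0.1, -0.4, 7.8]
width: 0.021
```

Call:
{"name": "step_arm", "arguments": {
  "motion": [
    [0.1, [0, 0, 0.5], [0, 0, 0]],
    [0.1, [0, 0, 1], [0, 0, 0]]
  ]
}}

```text
time_s: 14.1
ee_pos: [0.5283, -0.0857, 0.0895]
orientation: [0.0, 0.988, 0.152, 0.001]
contact_force: [-1.3, 0.8, 15.4]
width: 0.021
```

Call:
{"name": "step_arm", "arguments": {
  "motion": [
    [0.1, [0, 0, 0.5], [0, 0, 0]],
    [0.1, [0, 0, 0.5], [0, 0, 0]]
  ]
}}

```text
time_s: 14.3
ee_pos: [0.5284, -0.0857, 0.0895]
orientation: [0.0, 0.988, 0.152, 0.002]
contact_force: [-1.8, 0.8, 14.8]
width: 0.0209
```

Call:
{"name": "step_arm", "arguments": {
  "motion": [
    [0.1, [0, 0, 0.5], [0, 0, 0]],
    [0.1, [0, 0, 0.5], [0, 0, 0]]
  ]
}}

```text
time_s: 14.5
ee_pos: [0.5285, -0.0856, 0.0894]
orientation: [0.0, 0.988, 0.152, 0.002]
contact_force: [-1.0, 0.3, 19.4]
width: 0.0209
```

```bash
python3 - <<'E'
from h import *
s=arm.state();print(s["ee_pos"],s["contact_force"],s["wrist_torque"],s["width"])
im=arm.grab_frame("side")[:,:,::-1];cv2.imwrite("pics/s13c.png",cv2.resize(im[130:230,290:390],None,fx=6,fy=6,interpolation=2))
im=arm.grab_frame("wrist")[:,:,::-1];cv2.imwrite("pics/w13c.png",cv2.resize(im[160:280,250:400],None,fx=5,fy=5,interpolation=2))
E
```

```text
[ 0.52852153 -0.08564257  0.08939735] [-0.96113463  0.2900847  19.42505622] [0.15974565 0.59025281 0.00292231] 0.020916780369985295
```

View pics/s13c.png

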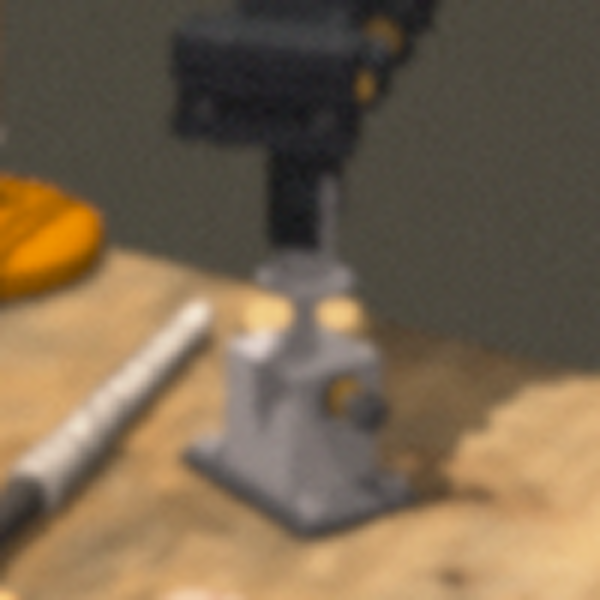

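View pics/w13c.png

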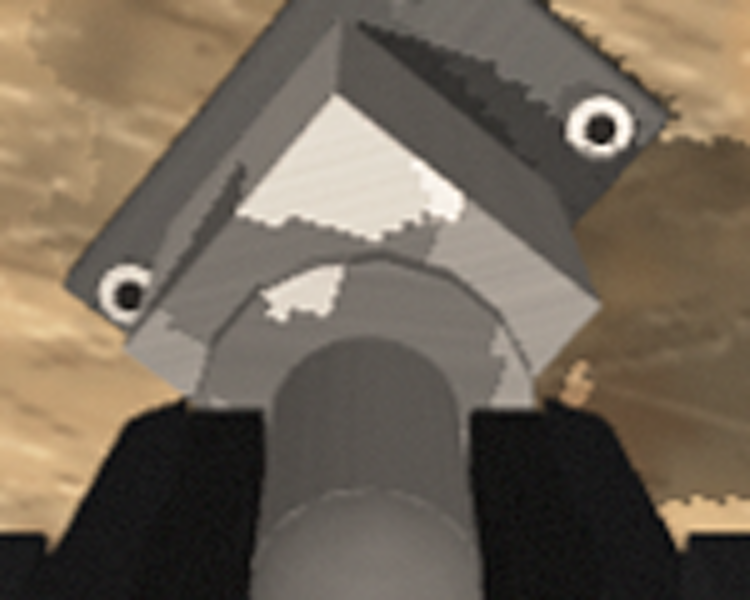

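Call:
{"name": "step_arm", "arguments": {
  "motion": [
    [0.1, [0, 0, 0.5], [0, 0, 0]],
    [0.1, [0, 0, 0.5], [0, 0, 0]],
    [0.1, [0, 0, 0.5], [0, 0, 0]]
  ]
}}

```text
time_s: 14.9
ee_pos: [0.5287, -0.0856, 0.0893]
orientation: [0.001, 0.988, 0.152, 0.002]
contact_force: [-2.0, 0.8, 22.2]
width: 0.0206
```

Call:
{"name": "step_arm", "arguments": {
  "motion": [
    [0.1, [0, 0, -0.7], [0, 0, 0]],
    [0.1, [0, 0, -1.3], [0, 0, 0]],
    [0.1, [0, 0, -1.5], [0, 0, 0]]
  ]
}}

```text
time_s: 15.2
ee_pos: [0.5282, -0.0857, 0.0895]
orientation: [0.0, 0.988, 0.152, 0.001]
contact_force: [-0.2, 0.5, 8.9]
width: 0.0212
```

Call:
{"name": "step_arm", "arguments": {
  "motion": [
    [0.25, [0, 0, 0], [0, 0, 0]],
    [0.3, [0, 0, 0], [0, 0, 0]],
    [0.5, [0, 0, 0], [0, 0, 0]],
    [0.6, [0, 0, 0], [0, 0, 0]],
    [0.6, [0, 0, 0], [0, 0, 0]]
  ]
}}

```text
time_s: 15.7
ee_pos: [0.5269, -0.0857, 0.0879]
orientation: [-0.0, 0.988, 0.152, -0.0]
contact_force: [-0.1, 0.1, 0.5]
width: 0.0485
```

```bash
python3 - <<'E'
from h import *
s=arm.state();print(s["ee_pos"],s["contact_force"],s["wrist_torque"],s["width"])
im=arm.grab_frame("side")[:,:,::-1];cv2.imwrite("pics/s14c.png",cv2.resize(im[130:230,290:390],None,fx=6,fy=6,interpolation=2))
i=arm.camera_info("wrist");np.save("w14.npy",i);im=arm.grab_frame("wrist")[:,:,::-1];cv2.imwrite("pics/w14c.png",cv2.resize(im[160:310,220:420],None,fx=4,fy=4,interpolation=2))
E
```

```text
[ 0.52689902 -0.08573055  0.0878915 ] [-0.11377253  0.11259118  0.45985276] [ 0.01886208 -0.01647873 -0.01011314] 0.04848949177773249
```

View pics/s14c.png

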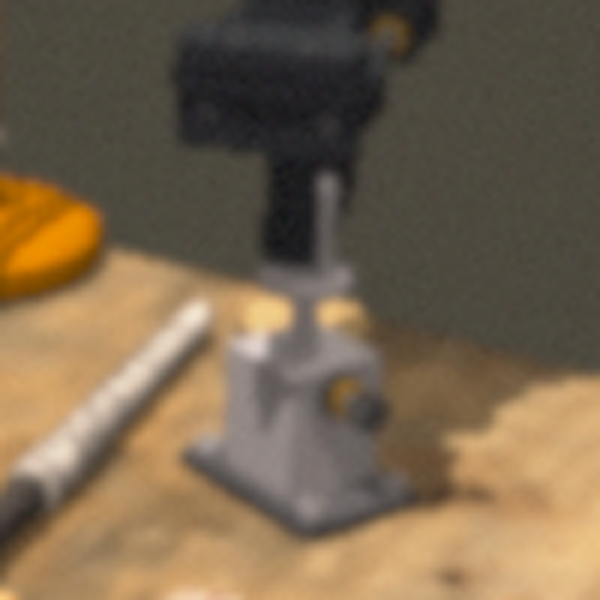

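View pics/w14c.png

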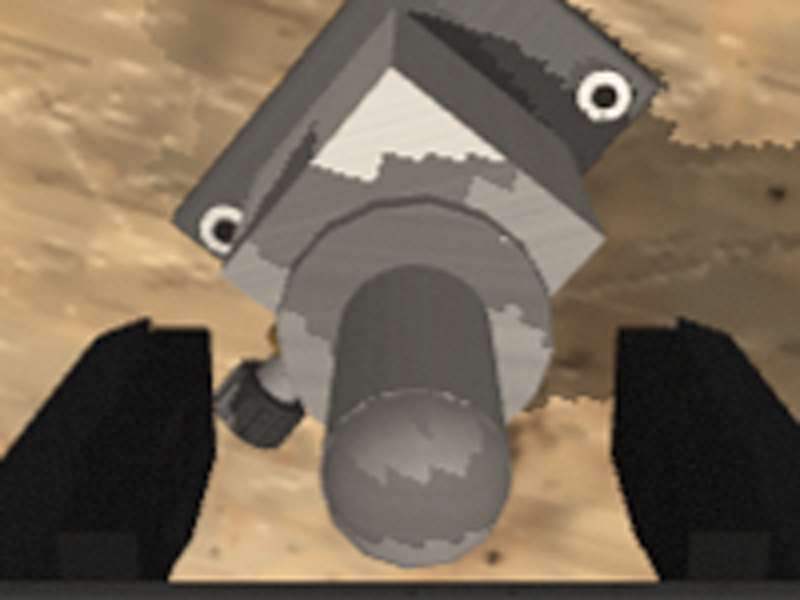

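Call:
{"name": "step_arm", "arguments": {
  "motion": [
    [0.1, [1, 0, -1], [0, 0, 0]],
    [0.1, [1, 0, -1], [0, 0, 0]],
    [0.1, [1, 0, -1], [0, 0, 0]],
    [0.1, [1, 0, -1], [0, 0, 0]],
    [0.1, [1, 0, -1], [0, 0, 0]]
  ],
  "squeeze": 40
}}

```text
time_s: 16.3
ee_pos: [0.5281, -0.0855, 0.0892]
orientation: [0.0, 0.988, 0.152, 0.0]
contact_force: [-0.3, 0.1, 0.1]
width: 0.0211
```

Call:
{"name": "step_arm", "arguments": {
  "motion": [
    [0.1, [0, 0, 0.5], [0, 0, 0]],
    [0.1, [0, 0, 1], [0, 0, 0]],
    [0.1, [0, 0, 1.2], [0, 0, 0]],
    [0.1, [0, 0, 1.2], [0, 0, 0]]
  ]
}}

```text
time_s: 16.7
ee_pos: [0.5285, -0.0854, 0.0891]
orientation: [0.0, 0.988, 0.152, 0.001]
contact_force: [-2.6, 0.3, 12.4]
width: 0.0207
```

Call:
{"name": "step_arm", "arguments": {
  "motion": [
    [0.1, [0, 0, 0.5], [0, 0, 0]],
    [0.1, [0, 0, 0.9], [0, 0, 0]],
    [0.1, [0, 0, 0.9], [0, 0, 0]]
  ]
}}

```text
time_s: 17.0
ee_pos: [0.5287, -0.0854, 0.0889]
orientation: [0.0, 0.988, 0.152, 0.001]
contact_force: [-2.9, 0.6, 17.1]
width: 0.0207
```

Call:
{"name": "step_arm", "arguments": {
  "motion": [
    [0.1, [0, 0, -0.8], [0, 0, 0]],
    [0.1, [0, 0, -1.5], [0, 0, 0]],
    [0.1, [0, 0, -1.5], [0, 0, 0]]
  ]
}}

```text
time_s: 17.3
ee_pos: [0.5283, -0.0855, 0.089]
orientation: [0.0, 0.988, 0.152, 0.0]
contact_force: [-1.1, 0.6, 7.7]
width: 0.0207
```

Call:
{"name": "step_arm", "arguments": {
  "motion": [
    [0.25, [0, 0, 0], [0, 0, 0]],
    [0.4, [0, 0, 0], [0, 0, 0]],
    [0.7, [0, 0, 0], [0, 0, 0]],
    [0.7, [0, 0, 0], [0, 0, 0]],
    [0.7, [0, 0, 0], [0, 0, 0]]
  ]
}}

```text
time_s: 17.8
ee_pos: [0.528, -0.0854, 0.0883]
orientation: [0.0, 0.988, 0.152, -0.0]
contact_force: [0.8, -1.2, -0.6]
width: 0.0516
```

Call:
{"name": "step_arm", "arguments": {
  "motion": [
    [0.7, [-1, 0, -3], [0, 0, 0]],
    [0.7, [-1, 0, -10], [0, 0, 0]],
    [0.7, [-1, 0, -30], [0, 0, 0]],
    [0.7, [-1, 0, -60], [0, 0, 0]],
    [0.7, [-1, 0, -90], [0, 0, 0]]
  ]
}}

```text
time_s: 18.3
ee_pos: [0.5267, -0.0857, 0.1798]
orientation: [-0.0, 0.988, 0.152, -0.0]
contact_force: [0.5, -0.6, 0.2]
width: 0.0617
```

Call:
{"name": "step_arm", "arguments": {
  "motion": [
    [0.7, [-20, 0, -20], [0, 0, 0]],
    [0.7, [-40, 0, -20], [0, 0, 0]],
    [0.7, [-40, 0, -20], [0, 0, 0]],
    [0.7, [-40, 0, -20], [0, 0, 0]]
  ]
}}

```text
time_s: 18.7
ee_pos: [0.4894, -0.0977, 0.1989]
orientation: [0.0, 0.988, 0.152, 0.001]
contact_force: [0.0, 0.6, -0.9]
width: 0.0615
```

```bash
python3 - <<'E'
from h import *
s=arm.state();print(s["ee_pos"],s["contact_force"],s["time_s"],s["width"],proj("wrist",[.527,-.0855,.0964]),proj("wrist",[.5273,-.0856,.139]))
im=arm.grab_frame("side")[:,:,::-1];cv2.imwrite("pics/s15c.png",cv2.resize(im[130:280,230:400],None,fx=4.5,fy=3.9,interpolation=2))
i=arm.camera_info("wrist");np.save("w15.npy",i);im=arm.grab_frame("wrist")[:,:,::-1];cv2.imwrite("pics/w15.png",im)
E
```

```text
[ 0.48941421 -0.09771649  0.19893214] [ 0.02651713  0.63547547 -0.91602835] 18.7 0.06147971098432897 [[322.29472574 148.40828325]] [[322.47428956 155.97866246]]
```

View pics/s15c.png

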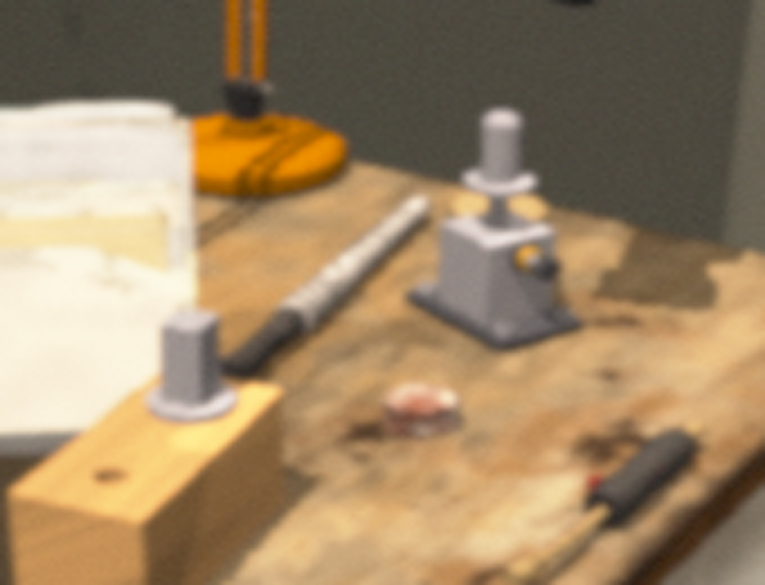

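View pics/w15.png

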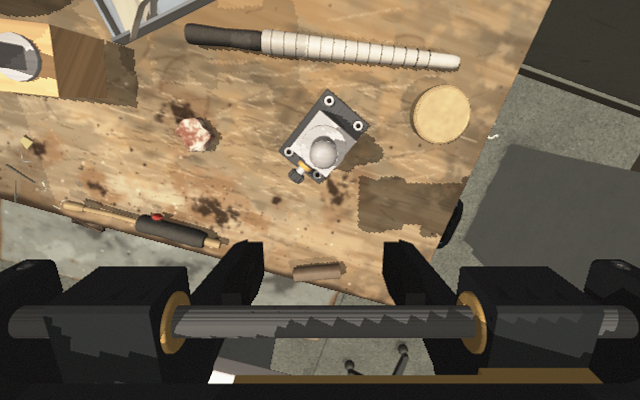

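```bash
python3 - <<'E'
from h import *
for z in (.064,.0914,.0964,.1404): print(z,((proj("side",[.527,-.0855,z])-[230,130])*[4.5,3.9]).round())
print(arm.hand_in())
E
```

```text
0.064 [[494. 223.]]
0.0914 [[496. 183.]]
0.0964 [[497. 176.]]
0.1404 [[501. 110.]]
the job is handed in; nothing more can be done
None
```

The domed stake is in the steel holder, standing on the depth stop, and I let go of it, backed the gripper clear and handed the job in at about 18.8 s of 51 s.

- **Grasp:** My first grip closed on the dome at 15 mm. The fingertips turned out to sit about 20 mm behind the TCP, although `arm.tip_extent` says they are 14 mm ahead of it. I opened, went lower and gripped the head properly at 21 mm.
- **Insertion:** The stake entered the bore without contact. The wrist force reached about 13 N as the tip rode over the plunger, then read 7–10 N as it went down.
- **Stop:** It came to a firm stop about 31 mm below the mouth. The highest reading was about 22 N on the wrist, under the 35 N limit.
- **Recheck:** I released the stake, gripped it again and pressed to 17 N. It moved no more than about 0.3 mm, so I took this as the stop and not a jam.
- **Final picture:** The stake is upright in the holder, and its collar and top match the expected heights of about 91–96 mm and 140 mm above the bench. The square-headed stake is still in the rack and nothing else looks moved. The gripper is clear.

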